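# Release the lid catch of the shielded test box

### The job

The lid of the metal test box has latched shut and has no handle outside. Take the long black push stick, push its end straight into the release hole in the box's rear wall (the one towards you) until the spring catch behind it lets go and the lid springs open, then draw the stick out and lay it flat on the bench; do not drop it.

Things in the scene. Friction and masses are not known exactly. Their poses are not given: they have to be found in the camera images.
- stick_mid (a point): Middle of the loose push stick, half-way up it (6 mm above the bench as it lies). A straight square bar of black plastic with bare metal tips, 285 mm long (x axis along it, ends at x = +/-142.5 mm), 12 x 12 mm, 45 g; the ends are alike, either may be used. It lies on the bare bench, right of the box; the shorter black pry stick, pen and screwdriver are not for this.
- test_box: Box of bare aluminium with a flat grey lid, fixed to the bench, 110 mm deep (its x axis), 140 mm wide (y), 132 mm high. Origin: centre of its underside. The rear wall with the release hole is at -x, towards the robot; the lid's hinge is at +x.
- release_hole (a point): Centre of the mouth of the one round hole in the rear wall, 32 mm across, 75 mm above the bench, in a dark square collar 56 mm wide, 5 mm proud of the wall. x axis: level, straight into the hole (push this way); z up. 27 mm inside stands the flat steel plate of the spring catch. Pushed in about 6 mm (4 N) it frees the lid; it stops after some 18 mm (7 N).
- lid (a joint): Angle of the box's lid (rad). 0 to 0.03: shut and latched. Once the catch lets go, a spring swings it up by itself within about 1.5 s to 1.45, nearly upright on the far side, where it stays. Its near edge rises straight up from the rear wall and then swings away from the hole's side.

How it is judged:
On the way, in this order (a step that is already met when the one before it is completed fails the run):
1. an end of the stick is in the release hole while the lid is still shut (value of joint lid below 0.15 rad and x of stick_mid in the frame of release_hole between -0.1325 and -0.09 m and y of stick_mid in the frame of release_hole between -0.04 and 0.04 m and z of stick_mid in the frame of release_hole between -0.04 and 0.04 m and angle between the x axis of stick_mid and the x axis of release_hole, either way round below 0.3 rad), for 0.04 s.
2. the lid has sprung open (value of joint lid above 1 rad), for 0.2 s.
At the end, for the whole second after the job is handed in: The lid stands open (more than 1 rad), and the stick lies flat on the bench (its middle less than 18 mm up, level within 5 degrees), at rest and let go (value of joint lid above 1 rad and height (world z) of stick_mid between -0.01 and 0.018 m and angle between stick_mid's own x axis and vertical between 1.48 and 1.66 rad and linear speed of push_stick below 0.03 m/s); the robot touches nothing.
It fails at once if the stick is dropped: it is in the air, its middle more than 35 mm up, and not held (height (world z) of stick_mid above 0.035 m and contact force between the fingers and push_stick below 0.02 N).
It also fails if it takes over 40 s, if anything falls off the work surface, if the arm or the gripper's body presses on something with over 40 N, if the wrist force passes 120 N, or if a joint passes its speed limit or range.

### The arm

A 7-joint arm with a two-finger parallel gripper is mounted at the origin on a cart in front of the work surface, level with it; the furniture and walls round the work are solid. World frame = base frame: x ahead of the robot, y to its left, z up, the work surface at z = 0. Lengths are in m, angles in rad, forces in N, time in s.
With the tool pointing down it reaches from about 0.425 to 0.825 m from the base axis. Payload 3.6 kg.
Tool frame: the origin (TCP) lies at the very end of the fingers, on their centre line; the grasp point (between the pads) lies 19 mm behind it; z points along the fingers, y is the line along which they close (so a half turn about z gives the same grasp; the last joint's range is limited). The gripper opens to 93 mm and grips with 3 to 60 N. Pads are 15 mm wide; open, the fingers measure 128 mm over their backs; the gripper's body (75 mm by 188 mm) begins 65 mm behind the grasp point.
Start: joints at [-1.222, 0.615, -0.013, 1.423, 0.008, 1.103, -0.04], TCP at [0.239, 0.605, 0.219] pointing down, gripper open.
Joint ranges: [-3.12, 3.12], [-0.3, 2.06], [-1.34, 1.32], [0.26, 2.42], [-1.36, 4.5], [0.01, 1.98], [-2.84, 2.84]. Speed limits (rad/s): [2.79, 2.79, 3.14, 3.14, 3.14, 3.14, 3.14].

### API

Orientations are given as a unit quaternion [w, x, y, z].
In Python, from workcell import * gives the robot as it stands.
- The arm moves only by the shell command python3 -m jog 'ROWS' [OPENING]. ROWS is JSON, a list of rows, each a list of 2 entries, a list of its own where there are three numbers: the shift along the tool's x, y, z in units of 25 mm (1.0 is 25 mm), then the turn about the tool's z in units of 8 degrees (1.0 is 8 degrees). In form: [[[dx, dy, dz], spin], ...]. A call has 1 to 5 rows; each row shifts and turns the commanded pose from where the row before left it, along the tool's axes as they then stand; what a row does not reach is not made up. A row lasts 1/10 s, in which the tool goes at most 50 mm and 8.59 degrees, less where a joint would pass 70% of its speed; a pose out of reach is approached as far as the arm can. A call is refused whole if a number of a shift passes 1 or a number of a turn 1, either way. A call with a gripper value outside its range is refused whole. OPENING is the opening, from 0 (shut) to 1 (fully open), set as the call begins (- or left out, the last holds). The fingers move at their own pace and stop on an object; the grip force is fixed at half the most. Time passes only in rows, so rows that do not move let the fingers close. It gives the time, the measured TCP pose, the force, the opening and the grip force at its end, in the units of the state.
- get_obs(): the state, without advancing time (a new reading comes with each control period).
- read_camera(name): name is "scene" or "side" or "wrist"; returns a dict with "img" (420x560x3 uint8, red, green, blue), "mtx" (3x3 intrinsics, pixels), "dist_coeffs" ([k1, k2, p1, p2, k3] as OpenCV has them; the pictures are not rectified), "rvec" (rotation vector, rad) and "tvec" (3), from world to camera coordinates, as OpenCV has them. Camera axes: x right, y down, z forward; pixel columns grow to the right and rows downward; lengths in m; the calibration is good to about 2 mm. A picture is of the moment at which its call begins. There is no depth.
- sign_off(): hands the job in; it is judged then, once.
The state is a dict: "clock": time; "joint_pos": joint angles; "joint_velocities": joint speeds; "effort": joint torques, N m; "tcp_pos": TCP position; "orientation": TCP orientation; "wrist_force": force on the tool from outside, world axes, zero at the start; "torque": the same for the moment, N m; "finger_gap": opening from 0.0 (shut) to 1.0 (fully open); "gripper_force": force on a finger pad.
Only numpy, scipy, OpenCV 4.12 (cv2) and the standard library are available. Lean on these libraries where they do the work, as an engineer would, in place of code of your own. Each camera call takes 0.05 s, during which the arm holds its last target. There are 200 camera calls.

## Working session

There is one attempt and no reset: what is moved stays moved. The work goes in short steps, Python scripts to look and compute and a shell command to move; the robot and the scene stay as the last step left them, time stands still between calls to the robot, and variables do not carry over. Pictures are saved under pics/ and viewed, at most 10 in all, crops included, and the job is handed in when it is done.

```bash
mkdir -p pics; ls
python3 - <<'E'
from workcell import *
import cv2, numpy as np
o=get_obs(); print(o)
ims=[]
for n in ["scene","side"]:
    c=read_camera(n); cv2.imwrite(f"pics/{n}0.png",c["img"][:,:,::-1]); print(n,c["mtx"].tolist(),c["dist_coeffs"],c["rvec"],c["tvec"])
E
```

```text
pics
{'clock': 0.0, 'joint_pos': array([-1.22149938,  0.61592772, -0.01259943,  1.4248778 ,  0.0080988 ,
        1.10339805, -0.04040741]), 'joint_velocities': array([ 0.00064357, -0.00054467, -0.0005052 ,  0.00124109,  0.00018076,
        0.00056185, -0.00037777]), 'effort': array([ 5.16730197e-04, -4.58934259e+01,  2.09016250e-01, -1.65748698e+01,
       -6.11400744e-02,  2.03078636e-02,  2.42071574e-04]), 'tcp_pos': array([0.23827046, 0.60390868, 0.2174827 ]), 'orientation': array([-2.16762159e-04,  1.86772719e-01,  9.82402317e-01, -1.26186321e-03]), 'wrist_force': array([-0.94954942,  0.46672923,  0.76622569]), 'torque': array([-0.06206083,  0.00728047, -0.0150456 ]), 'gripper_force': 0.0, 'finger_gap': 0.9963507586144005}
scene [[450.2172336983447, 0.0, 282.72678790994735], [0.0, 450.2172336983447, 206.71597017580388], [0.0, 0.0, 1.0]] [-0.02608883  0.          0.          0.          0.        ] [ 2.08124722 -0.77044724  0.41525385] [-0.57529188  0.23093619  0.75719295]
side [[479.9602207538848, 0.0, 273.0577564530453], [0.0, 479.9602207538848, 203.6456091255799], [0.0, 0.0, 1.0]] [0.03960826 0.         0.         0.         0.        ] [ 2.12814004 -0.3568499   0.1784406 ] [-0.61447478  0.08103854  1.0754205 ]
```

View pics/scene0.png

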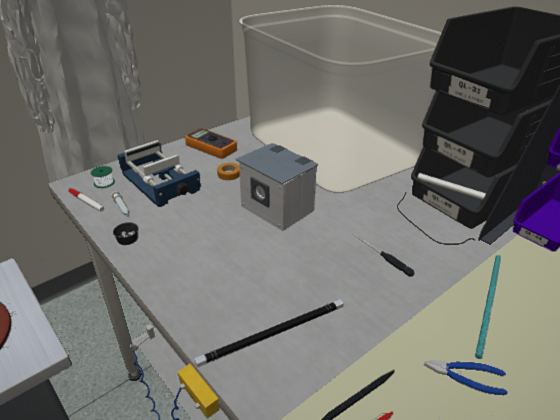

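View pics/side0.png

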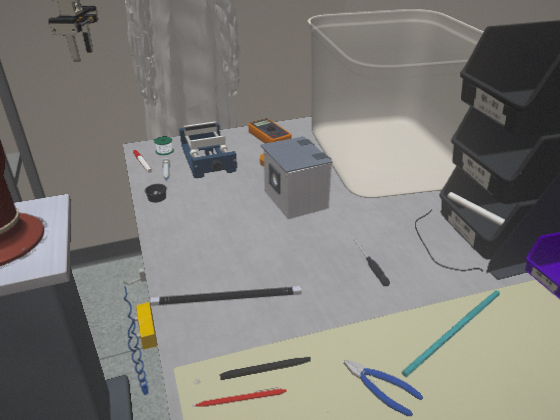

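The scene view shows the stick's tips at about (197,360) and (343,303) and the hole at (259,192). The side view shows the tips at (152,300) and (301,290) and the hole at (274,177). I'll enlarge both for precision.

```bash
cat > h.py <<'E'
import cv2, numpy as np
from workcell import *
def cam(n):
    c=read_camera(n); return c
def ray(c,uv):
    p=cv2.undistortPoints(np.array(uv,float).reshape(-1,1,2),c["mtx"],np.array(c["dist_coeffs"])).reshape(-1,2)
    R=cv2.Rodrigues(np.array(c["rvec"]))[0]; t=np.array(c["tvec"]).ravel()
    d=np.c_[p,np.ones(len(p))]@R
    return -R.T@t, d
def onz(c,uv,z):
    o,d=ray(c,uv); return o+d*((z-o[2])/d[:,2])[:,None]
def tri(c1,u1,c2,u2):
    o1,d1=ray(c1,u1); o2,d2=ray(c2,u2); out=[]
    for a,b in zip(d1,d2):
        s=np.linalg.lstsq(np.c_[a,-b],o2-o1,rcond=None)[0]
        p,q=o1+a*s[0],o2+b*s[1]; out.append(np.r_[(p+q)/2,np.linalg.norm(p-q)])
    return np.array(out)
def proj(c,P):
    return cv2.projectPoints(np.array(P,float).reshape(-1,1,3),np.array(c["rvec"]),np.array(c["tvec"]),c["mtx"],np.array(c["dist_coeffs"]))[0].reshape(-1,2)
E
python3 - <<'E'
from h import *
np.set_printoptions(precision=4,suppress=True)
s=cam("scene"); d=cam("side")
for c,a in ((s,[(197,360),(343,303)]),(d,[(152,300),(301,290)])):
    p=onz(c,a,.006); print(p,np.linalg.norm(p[0]-p[1]))
print(tri(s,[(259,192)],d,[(274,177)]))
def crop(c,x,y,w,h,k): return cv2.resize(c["img"][y:y+h,x:x+w,::-1],None,fx=k,fy=k,interpolation=cv2.INTER_CUBIC)
top=np.hstack([crop(s,230,135,100,100,4),crop(d,245,130,100,100,4)])
bot=np.hstack([crop(s,190,290,160,80,2.5),crop(d,145,265,160,80,2.5)])
cv2.imwrite("pics/crop.png",np.vstack([top,bot]))
E
```

```text
[[ 0.3072 -0.3106  0.006 ]
 [ 0.5803 -0.3802  0.006 ]] 0.281822693341641
[[ 0.3034 -0.3109  0.006 ]
 [ 0.5771 -0.3791  0.006 ]] 0.2820544583808208
[[ 0.6267 -0.0739  0.079   0.0018]]
```

View pics/crop.png

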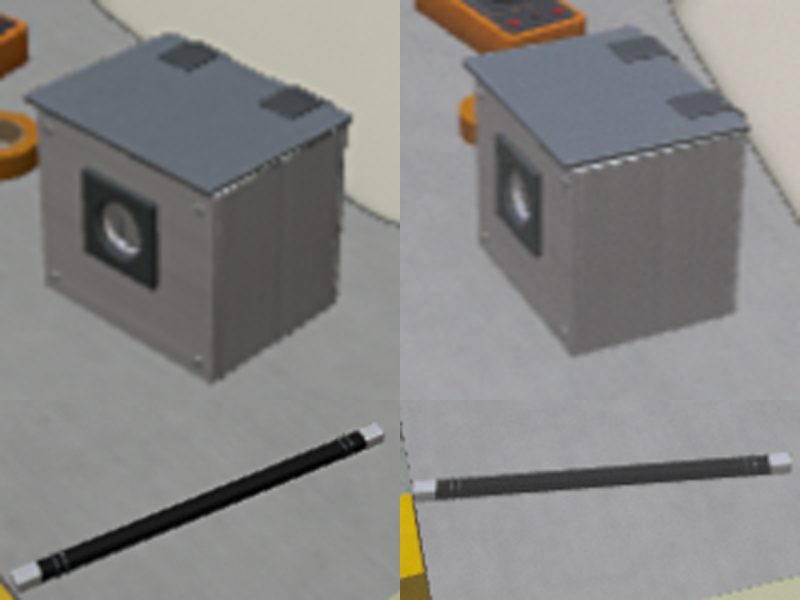

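The enlargement shows the collar corners and the box's lower corners clearly, plus both metal tips of the stick. The box's bottom near-right corner is at (283,230) in scene and (288,218) in side.

Run:
```python
from h import *
np.set_printoptions(precision=4,suppress=True)
s=cam("scene"); d=cam("side")
f=lambda P,x0,y0,X,Y,k:[((x-X+.5)/k-.5+x0,(y-Y+.5)/k-.5+y0) for x,y in P]
S=lambda P:f(P,230,135,0,0,4); D=lambda P:f(P,245,130,400,0,4)
bs=onz(s,S([(45,286),(213,382),(337,302)]),0); bd=onz(d,D([(480,243),(573,354),(737,313)]),0)
for b in (bs,bd):
    v=b[0]-b[1]; w=b[2]-b[1]; print(b, "w",np.linalg.norm(v),"d",np.linalg.norm(w),"yaw",np.arctan2(-v[0],v[1]),np.arctan2(w[1],w[0]))
cs=[(83,168),(158,210),(157,290),(84,250)]; cd=[(496,133),(541,166),(541,256),(497,220)]
T=tri(s,S(cs),d,D(cd)); print(T,T.mean(0)); print(np.linalg.norm(np.diff(T[[0,1,2,3,0],:3],axis=0),axis=1))
v=T[0]-T[1]+T[3]-T[2];print("yaw",np.arctan2(-v[0],v[1]))
# stick ends: outer end-face centres
for c,g in ((s,f([(15,576),(381,432)],190,290,0,400,2.5)),(d,f([(415,490),(791,462)],145,265,400,400,2.5))):
    p=onz(c,g,.006); e=p[1]-p[0]; print(p,p.mean(0),np.linalg.norm(e),np.arctan2(e[1],e[0]))
o=get_obs(); from scipy.spatial.transform import Rotation as R
print(R.from_quat(np.roll(o["orientation"],-1)).as_matrix(),o["clock"])
```

```text
[[ 0.6264 -0.0013  0.    ]
 [ 0.643  -0.138   0.    ]
 [ 0.7512 -0.1275  0.    ]] w 0.13766837651038344 d 0.10869590608002597 yaw 0.1204687446405173 0.09601606050637525
[[ 0.6258 -0.0002  0.    ]
 [ 0.6393 -0.1373  0.    ]
 [ 0.7483 -0.1299  0.    ]] w 0.13780673093048676 d 0.10925896485241815 yaw 0.09812071734235786 0.06766827222549038
[[ 0.6225 -0.049   0.107   0.0019]
 [ 0.6294 -0.1067  0.1096  0.0059]
 [ 0.6319 -0.1019  0.0492  0.0004]
 [ 0.6242 -0.0448  0.0464  0.0061]] [ 0.627  -0.0756  0.0781  0.0036]
[0.0581 0.0606 0.0577 0.0608]
yaw 0.12701191579817114
[[ 0.3055 -0.3094  0.006 ]
 [ 0.5799 -0.3782  0.006 ]] [ 0.4427 -0.3438  0.006 ] 0.2829538784566433 -0.24579536905007465
[[ 0.3009 -0.3119  0.006 ]
 [ 0.5778 -0.3779  0.006 ]] [ 0.4393 -0.3449  0.006 ] 0.28462921131532726 -0.23396235697925086
[[-0.9302  0.367  -0.0003]
 [ 0.367   0.9302 -0.0008]
 [-0.     -0.0009 -1.    ]] 0.3
```

Consistent: the hole is near (0.627,-0.075,0.075) with yaw about 0.1, and the stick's middle is near (0.441,-0.344) with yaw -0.24 and length 284 mm. Moving off, curving round the near-base zone.

```bash
python3 -m jog '[[[-1,-0.85,0],0],[[-1,-0.85,0],0],[[-1,-0.85,0],0],[[-1,-0.85,0],0],[[-1,-0.85,0],0]]' 0.6; python3 -m jog '[[[-1,-0.85,0],0],[[-1,-0.85,0],0],[[-1,-0.85,0],0],[[-1,-0.85,0],0],[[-1,-0.85,0],0]]'; python3 -m jog '[[[-1,-0.85,0],0],[[-1,-0.85,0],0],[[-1,-0.85,0],0],[[-1,-0.85,0],0],[[-1,-0.85,0],0]]'
```

```text
clock: 0.8
tcp_pos: [0.3163, 0.4587, 0.2187]
orientation: [0.0, 0.187, 0.982, 0.0]
wrist_force: [-0.7, 0.9, -0.2]
finger_gap: 0.626
gripper_force: 0.0
clock: 1.3
tcp_pos: [0.3937, 0.314, 0.2188]
orientation: [0.0, 0.187, 0.982, 0.0]
wrist_force: [0.3, 0.3, 0.4]
finger_gap: 0.6
gripper_force: 0.0
clock: 1.8
tcp_pos: [0.4709, 0.1693, 0.2188]
orientation: [0.0, 0.187, 0.982, 0.0]
wrist_force: [0.5, 0.1, -1.3]
finger_gap: 0.599
gripper_force: 0.0
```

```bash
python3 -m jog '[[[-0.32,-1,0],0],[[-0.32,-1,0],0],[[-0.32,-1,0],0],[[-0.32,-1,0],0],[[-0.32,-1,0],0]]'; python3 -m jog '[[[-0.32,-1,0],0],[[-0.32,-1,0],0],[[-0.32,-1,0],0],[[-0.32,-1,0],0],[[-0.32,-1,0],0]]'; python3 -m jog '[[[-0.32,-1,0],0],[[-0.32,-1,0],0],[[-0.32,-1,0],0],[[-0.32,-1,0],0],[[-0.32,-1,0],0]]';  python3 -m jog '[[[-0.32,-1,0.5],0],[[-0.32,-1,0.6],0],[[-0.32,-1,0.6],0],[[-0.32,-1,0.6],0],[[0,0,0],-0.95]]'; python3 -m jog '[[[0,0,0],0]]'
python3 - <<'E'
from h import *
c=cam("wrist"); cv2.imwrite("pics/w1.png",c["img"][:,:,::-1]); o=get_obs();print(o["tcp_pos"],o["joint_pos"])
E
```

```text
clock: 2.3
tcp_pos: [0.4616, 0.0385, 0.2188]
orientation: [0.0, 0.187, 0.982, 0.0]
wrist_force: [0.9, 0.1, -0.2]
finger_gap: 0.605
gripper_force: 0.0
clock: 2.8
tcp_pos: [0.453, -0.0925, 0.2189]
orientation: [0.0, 0.187, 0.982, 0.0]
wrist_force: [1.0, 0.0, 0.2]
finger_gap: 0.599
gripper_force: 0.0
clock: 3.3
tcp_pos: [0.4443, -0.2234, 0.2188]
orientation: [0.0, 0.187, 0.982, -0.0]
wrist_force: [0.6, -0.3, 0.8]
finger_gap: 0.596
gripper_force: 0.0
clock: 3.8
tcp_pos: [0.435, -0.3309, 0.1592]
orientation: [-0.002, 0.123, 0.992, -0.001]
wrist_force: [-0.5, 0.4, 1.6]
finger_gap: 0.601
gripper_force: 0.0
clock: 3.9
tcp_pos: [0.4369, -0.3279, 0.1606]
orientation: [-0.0, 0.122, 0.993, 0.0]
wrist_force: [0.2, -0.2, -0.2]
finger_gap: 0.6
gripper_force: 0.0
[ 0.43750569 -0.32714043  0.16104887] [ 0.52781882  0.52174822  0.1125357   1.80234425 -0.07733427  0.82198404
  2.0031185 ]
```

View pics/w1.png

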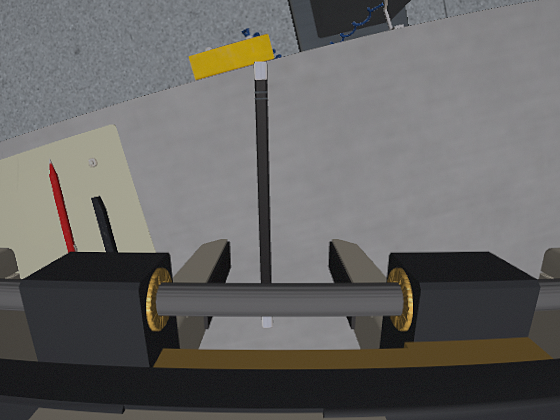

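The wrist view shows the stick between the fingers, running nearly straight up the image from about (267,326) to (261,63). The fingers straddle it, at columns 230 and 330.

Run:
```python
from h import *
np.set_printoptions(precision=4,suppress=True)
from scipy.spatial.transform import Rotation as R
c=cam("wrist"); p=onz(c,[(261,64),(262,150),(265,250),(267,327)],.009); print(p)
e=p[0]-p[3]; print(np.linalg.norm(e[:2]),np.degrees(np.arctan2(e[1],e[0])))
m=(p[0]+p[3])/2
o=get_obs(); M=R.from_quat(np.roll(o["orientation"],-1)).as_matrix()
print("toolx deg",np.degrees(np.arctan2(M[1,0],M[0,0])),o["tcp_pos"],"mid",m,"tool shift units",M.T@(np.r_[m[:2],.003]-o["tcp_pos"])/.025)
```

```text
[[ 0.3045 -0.311   0.009 ]
 [ 0.3834 -0.3307  0.009 ]
 [ 0.487  -0.3548  0.009 ]
 [ 0.5801 -0.377   0.009 ]]
0.28336767129731893 166.52379868834748
toolx deg 165.9596429009114 [ 0.4378 -0.3267  0.1613] mid [ 0.4423 -0.344   0.009 ] tool shift units [-0.3394 -0.6317  6.3327]
```

```bash
python3 -m jog '[[[-0.34,-0.63,0.5],-0.07],[[0,0,1],0],[[0,0,1],0],[[0,0,1],0],[[0,0,1],0]]'; python3 -m jog '[[[0,0,1],0],[[0,0,0.5],0],[[0,0,0.3],0],[[0,0,0],0],[[0,0,0],0]]'
```

```text
clock: 4.5
tcp_pos: [0.4429, -0.3438, 0.0485]
orientation: [0.001, 0.117, 0.993, -0.0]
wrist_force: [0.5, -0.4, -0.5]
finger_gap: 0.604
gripper_force: 0.0
clock: 5.0
tcp_pos: [0.4426, -0.3448, 0.0046]
orientation: [0.001, 0.116, 0.993, -0.0]
wrist_force: [0.5, -0.8, -0.5]
finger_gap: 0.596
gripper_force: 0.0
```

```bash
python3 -m jog '[[[0,0,0],0],[[0,0,0],0],[[0,0,0],0],[[0,0,0],0],[[0,0,0],0]]' 0; python3 -m jog '[[[0,0,0],0],[[0,0,0],0],[[0,0,0],0]]'
```

```text
clock: 5.5
tcp_pos: [0.442, -0.3445, 0.0038]
orientation: [0.0, 0.116, 0.993, -0.0]
wrist_force: [0.2, -0.4, -0.0]
finger_gap: 0.219
gripper_force: 0.0
clock: 5.8
tcp_pos: [0.4419, -0.3446, 0.0037]
orientation: [0.0, 0.116, 0.993, -0.0]
wrist_force: [-0.5, -0.1, -0.0]
finger_gap: 0.123
gripper_force: 30.0
```

```bash
python3 -m jog '[[[0,0,-0.8],0],[[0,0,-1],-0.6],[[0,0,-0.98],-0.8],[[0,0,0],-0.98],[[0,0,0],0]]'
python3 - <<'E'
from h import *
np.set_printoptions(precision=4,suppress=True)
from scipy.spatial.transform import Rotation as R
o=get_obs(); M=R.from_quat(np.roll(o["orientation"],-1)).as_matrix()
print(np.degrees(np.arctan2(M[1,0],M[0,0])),o["tcp_pos"],o["gripper_force"],M.T@(np.array([.455,-.093,.0727])-o["tcp_pos"])/.025)
E
```

```text
clock: 6.3
tcp_pos: [0.4421, -0.3448, 0.0739]
orientation: [0.001, -0.049, 0.999, -0.0]
wrist_force: [0.2, -0.6, -0.4]
finger_gap: 0.126
gripper_force: 30.0
-174.3542928348521 [ 0.4421 -0.3448  0.0739] 29.998029470443726 [-1.5061  9.9714  0.0431]
```

```bash
python3 -m jog '[[[-0.15,1,0],0],[[-0.15,1,0],0],[[-0.15,1,0],0],[[-0.15,1,0],0],[[-0.15,1,0],0]]'; python3 -m jog '[[[-0.15,1,0],0],[[-0.15,1,0],0],[[-0.15,1,0],0],[[-0.15,1,0],0],[[-0.15,0.97,0.04],0]]';python3 -m jog '[[[0,0,0],0],[[0,0,0],0]]'
python3 - <<'E'
from h import *
s=cam("scene"); d=cam("side"); w=cam("wrist")
def crop(c,x,y,w,h,k): return cv2.resize(c["img"][y:y+h,x:x+w,::-1],None,fx=k,fy=k,interpolation=cv2.INTER_CUBIC)
cv2.imwrite("pics/pre.png",np.vstack([np.hstack([crop(s,160,135,160,120,2.5),crop(d,180,120,160,120,2.5)]),cv2.resize(w["img"][:,:,::-1],(400,300)).repeat(1,0) if 0 else np.hstack([cv2.resize(w["img"][:,:,::-1],(400,300)),np.zeros((300,400,3),np.uint8)])]))
o=get_obs();print(o["tcp_pos"],o["orientation"],o["clock"])
E
```

```text
clock: 6.8
tcp_pos: [0.4476, -0.2169, 0.0724]
orientation: [-0.001, -0.048, 0.999, 0.0]
wrist_force: [0.4, -0.2, -0.3]
finger_gap: 0.126
gripper_force: 30.0
clock: 7.3
tcp_pos: [0.4541, -0.0915, 0.0716]
orientation: [-0.001, -0.048, 0.999, 0.0]
wrist_force: [0.6, -0.5, -0.4]
finger_gap: 0.124
gripper_force: 30.0
clock: 7.5
tcp_pos: [0.4543, -0.0928, 0.0717]
orientation: [-0.001, -0.049, 0.999, -0.0]
wrist_force: [-0.1, -0.1, -0.6]
finger_gap: 0.123
gripper_force: 30.0
[ 0.4543683  -0.09433023  0.07199137] [-2.41826112e-04 -4.78037164e-02  9.98856616e-01 -4.55011428e-04] 7.65
```

View pics/pre.png

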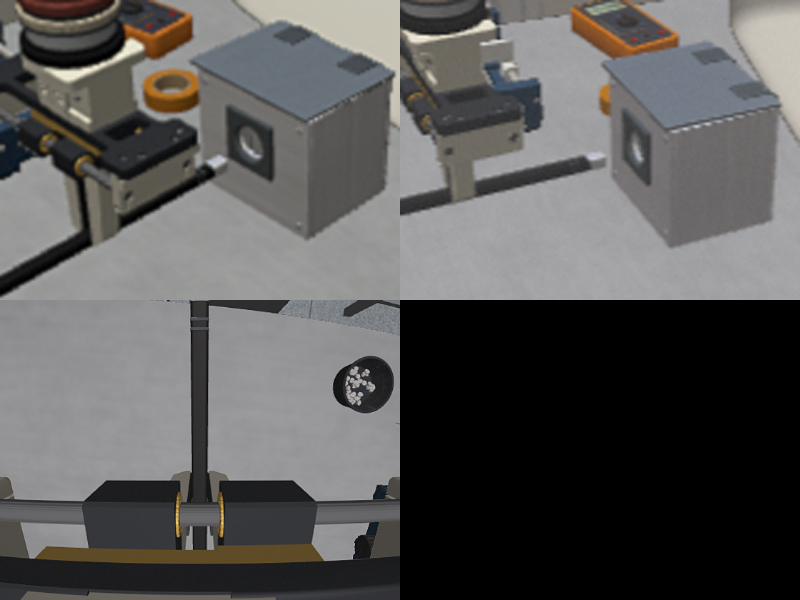

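The scene crop shows the stick's tip at about (223,161), some 30 mm short of the hole at (250,143). The side crop shows the tip at (603,159) and the hole at (636,148). I'll triangulate tip against collar, as a relative measurement.

Run:
```python
from h import *
np.set_printoptions(precision=4,suppress=True)
s=cam("scene"); d=cam("side")
f=lambda P,x0,y0,X:[((x-X+.5)/2.5-.5+x0,(y+.5)/2.5-.5+y0) for x,y in P]
tip=tri(s,f([(224,161)],160,135,0),d,f([(604,159)],180,120,400))[0]
S=lambda P:[((x+.5)/4-.5+230,(y+.5)/4-.5+135) for x,y in P]; D=lambda P:[((x-400+.5)/4-.5+245,(y+.5)/4-.5+130) for x,y in P]
hole=tri(s,S([(120.5,229.5)]),d,D([(518.7,193.7)]))[0]
print(tip,hole)
o=get_obs();t=o["tcp_pos"]; a=.0955; tt=t+.1425*np.array([np.cos(a),np.sin(a),0]); print("tip by kinematics",tt)
n=np.array([np.cos(.105),np.sin(.105)]); l=np.array([-n[1],n[0]])
for nm,p in(("cam",tip),("kin",tt)):
    e=(hole[:2]-p[:2]); print(nm,"ahead",e@n,"left",e@l,"up",hole[2]-p[2])
# predicted pixels of hole centre under hypothesis
print(proj(s,[[.627,-.0755,.075],tt]),proj(d,[[.627,-.0755,.075],tt]))
```

```text
[ 0.5935 -0.0812  0.0753  0.0032] [ 0.6271 -0.0759  0.0785  0.0006]
tip by kinematics [ 0.5963 -0.0805  0.0721]
cam ahead 0.03404955426666244 left 0.001743472353579206 up 0.0032099991640742176
kin ahead 0.03116953515363343 left 0.0013209957405477433 up 0.006393453783255204
[[259.5984 193.3715]
 [250.1057 200.4173]] [[274.2309 179.132 ]
 [262.5663 183.4472]]
```

```bash
python3 -m jog '[[[-0.4,0.06,-0.06],0],[[-0.4,0,0],0],[[-0.4,0,0],0],[[-0.4,0,0],0],[[-0.2,0,0],0]]'; python3 -m jog '[[[0,0,0],0]]'
```

```text
clock: 8.25
tcp_pos: [0.501, -0.0865, 0.0737]
orientation: [0.001, -0.05, 0.999, -0.0]
wrist_force: [-0.4, -0.2, -0.8]
finger_gap: 0.124
gripper_force: 30.0
clock: 8.35
tcp_pos: [0.5003, -0.0865, 0.0736]
orientation: [0.0, -0.05, 0.999, -0.0]
wrist_force: [-0.6, 0.1, -0.2]
finger_gap: 0.126
gripper_force: 30.0
```

```bash
python3 -m jog '[[[-0.3,0,0],0],[[-0.2,0,0],0],[[-0.2,0,0],0],[[-0.2,0,0],0],[[0,0,0],0]]'; python3 -m jog '[[[0,0,0],0],[[0,0,0],0]]'
```

```text
clock: 8.85
tcp_pos: [0.5202, -0.0846, 0.0731]
orientation: [-0.002, -0.049, 0.999, 0.0]
wrist_force: [-4.5, -0.3, -0.4]
finger_gap: 0.125
gripper_force: 30.0
clock: 9.05
tcp_pos: [0.5204, -0.0847, 0.0734]
orientation: [-0.001, -0.049, 0.999, 0.0]
wrist_force: [-4.5, -0.0, -0.2]
finger_gap: 0.128
gripper_force: 30.0
```

Force -4.5 N means the tip is on the catch. A little further, then look.

```bash
python3 -m jog '[[[-0.15,0,0],0],[[-0.1,0,0],0],[[0,0,0],0],[[0,0,0],0]]'
python3 - <<'E'
from h import *
s=cam("scene"); cv2.imwrite("pics/open.png",s["img"][100:300,120:400,::-1]); o=get_obs(); print(o["wrist_force"],o["gripper_force"],o["tcp_pos"])
E
```

```text
clock: 9.45
tcp_pos: [0.5263, -0.084, 0.0732]
orientation: [-0.002, -0.049, 0.999, 0.0]
wrist_force: [-5.6, -0.9, 0.8]
finger_gap: 0.124
gripper_force: 30.0
[-5.67979112 -0.37727048 -0.99392789] 30.00005453824997 [ 0.52627629 -0.08400912  0.0731988 ]
```

View pics/open.png

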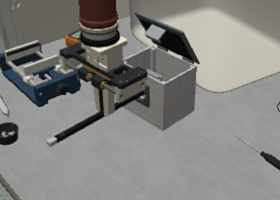

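The lid has released and is standing up on the far side. The stick is still gripped, so I'll draw it out straight.

```bash
python3 -m jog '[[[0.4,0,0],0],[[0.6,0,0],0],[[0.7,0,0],0],[[0.7,0,0],0],[[0.6,0,0],0]]'; python3 -m jog '[[[0,-0.5,0],0],[[-0.1,-1,0],0],[[-0.1,-1,0],0],[[-0.1,-1,0],0],[[-0.1,-1,0],0]]'; python3 -m jog '[[[-0.1,-1,0],0],[[-0.1,-1,0],0],[[-0.1,-1,0],0],[[0,-0.8,0],0],[[0,0,0],0.9]]'; python3 -m jog '[[[0,0,0],0.9],[[0,0,0],0]]'
```

```text
clock: 10.0
tcp_pos: [0.4557, -0.0915, 0.0745]
orientation: [0.004, -0.05, 0.999, -0.001]
wrist_force: [0.7, 0.3, -0.8]
finger_gap: 0.125
gripper_force: 30.0
clock: 10.5
tcp_pos: [0.4777, -0.2051, 0.0745]
orientation: [0.003, -0.049, 0.999, -0.001]
wrist_force: [0.2, -0.9, -1.0]
finger_gap: 0.123
gripper_force: 30.0
clock: 11.0
tcp_pos: [0.4933, -0.3031, 0.0746]
orientation: [0.003, 0.018, 1.0, -0.003]
wrist_force: [-1.1, -0.7, -0.7]
finger_gap: 0.122
gripper_force: 30.0
clock: 11.2
tcp_pos: [0.4935, -0.2981, 0.0743]
orientation: [0.002, 0.076, 0.997, -0.001]
wrist_force: [0.8, 0.1, -0.3]
finger_gap: 0.126
gripper_force: 30.0
```

```bash
python3 -m jog '[[[0,0,0.7],0],[[0,0,0.9],0],[[0,0,0.6],0],[[0,0,0.3],0],[[0,0,0.1],0]]'; python3 -m jog '[[[0,0,0.1],0],[[0,0,0.06],0],[[0,0,0.04],0],[[0,0,0],0]]'
python3 - <<'E'
from h import *
s=cam("scene"); cv2.imwrite("pics/lay.png",cv2.resize(s["img"][130:390,150:450,::-1],None,fx=2,fy=2)); o=get_obs(); print(o["wrist_force"],o["torque"],o["tcp_pos"])
E
```

```text
clock: 11.7
tcp_pos: [0.4918, -0.2966, 0.0082]
orientation: [0.0, 0.075, 0.997, -0.0]
wrist_force: [-0.3, 1.0, -0.5]
finger_gap: 0.127
gripper_force: 30.0
clock: 12.1
tcp_pos: [0.4914, -0.2963, 0.004]
orientation: [0.0, 0.076, 0.997, -0.0]
wrist_force: [0.2, -0.1, -1.1]
finger_gap: 0.123
gripper_force: 30.0
[-0.43485235 -0.59823492 -0.12743122] [-0.00164739  0.02397572  0.00247041] [ 0.49135611 -0.29625995  0.00401389]
```

View pics/lay.png

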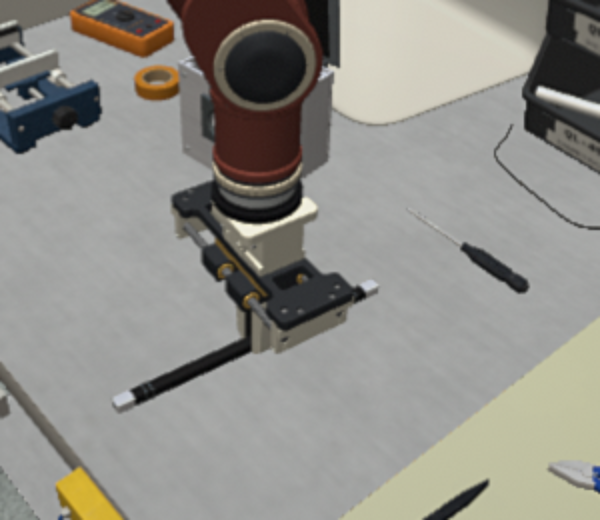

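The stick lies on the bare bench with its tips at about (122,401) and (372,288) in the crop, flat and clear of the edge. Now I'll release it, opening only part way, and raise the gripper straight up.

```bash
python3 -m jog '[[[0,0,0],0],[[0,0,0],0],[[0,0,0],0],[[0,0,0],0],[[0,0,0],0]]' 0.5; python3 -m jog '[[[0,0,-0.3],0],[[0,0,-0.8],0],[[0,0,-1],0],[[0,0,-1],0],[[0,0,-1],0]]'; python3 -m jog '[[[0,0,-1],0],[[0,0,-0.5],0],[[0,0,0],0],[[0,0,0],0],[[0,0,0],0]]'
python3 - <<'E'
from h import *
s=cam("scene"); d=cam("side"); cv2.imwrite("pics/end.png",np.hstack([s["img"][100:400,150:450,::-1],d["img"][100:400,100:400,::-1]]))
E
```

```text
clock: 12.65
tcp_pos: [0.4911, -0.2961, 0.0037]
orientation: [-0.0, 0.076, 0.997, -0.0]
wrist_force: [-0.8, 0.8, 0.0]
finger_gap: 0.48
gripper_force: 0.0
clock: 13.15
tcp_pos: [0.4911, -0.2961, 0.1077]
orientation: [0.0, 0.076, 0.997, -0.0]
wrist_force: [-0.6, 0.4, 0.1]
finger_gap: 0.497
gripper_force: 0.0
clock: 13.65
tcp_pos: [0.4902, -0.2955, 0.1422]
orientation: [-0.001, 0.076, 0.997, 0.001]
wrist_force: [0.1, 0.4, -0.3]
finger_gap: 0.502
gripper_force: 0.0
```

View pics/end.png

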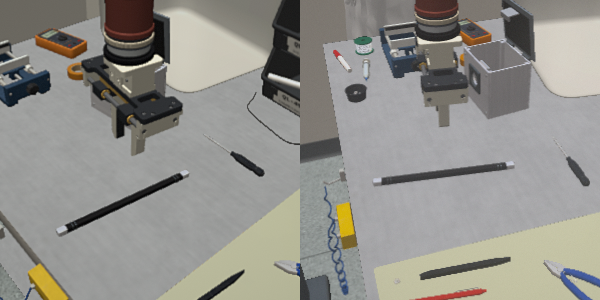

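The lid stands open at about (518,30) in the side crop. The stick lies flat on the bench from about (377,181) to (514,164), and the gripper is clear of it.

```bash
python3 -c "from workcell import *; print(sign_off())"
```

```text
the job is handed in; nothing more can be done
None
```

The stick released the catch and the lid sprang open; the stick now lies flat on the bench, let go and not dropped, and the job was handed in at about 14 s (`sign_off()` returned no verdict).

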